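# Park the belt grinder's idler carriage on its stop pin

### The job

Get the belt grinder ready for a new belt. First push the yellow catch fully in towards the carriage; then push the red plate of the sprung idler carriage all the way in to its end stop and let it go, so that it springs back and stays latched on the stop pin at mid travel. Only push with the fingertips, and leave the other things on the bench where they are.

Things in the scene. Friction and masses are not known exactly. Their poses are not given: they have to be found in the camera images.
- grinder: Blue base plate (420 x 130 x 14 mm) of a beltless belt grinder, fixed flat on the bench. Origin on the bench under the red plate's outer face (carriage out). +x: the way the carriage is pushed in, to the drive wheel (centre x 302, radius 55, top 115 mm high); z up. The yellow catch stands on its -y side. The plate spans x -60 to 360, y -65 to 65 mm.
- push_face (a point): Centre of the outer face of the carriage's red push plate, 62 mm above the bench; moves with the carriage. The face looks along grinder -x, is 92 mm wide, and spans heights 28 to 80 mm. In front of it is free space above the 14 mm base plate. Behind it, on the aluminium carriage, a black idler wheel: centre 88 mm behind the face, radius 36 mm, hub top 109 mm high.
- carriage (a joint): Carriage travel along grinder +x, m: 0 out (start), 0.080 end stop. Spring 5 N at 0, 11.4 N at 0.080, always pushing out; damping 40 N per m/s; 3 to 6 N more as its tooth passes the stop pin (0.010 to 0.043). With the catch in, the pin snaps in behind the tooth at about 0.045 and, let go, the carriage latches at about 0.040; with the catch out it returns to 0.
- catch_face (a point): Centre of the outer face of the catch's yellow pad, 60 mm above the bench; moves with the catch. The face looks along grinder -y, is 48 mm wide, and spans heights 22 to 78 mm. On the catch's other side is the sprung brass stop pin (10 mm diameter). Outside the face is free bench (blue bracket below ends at grinder y -142 mm, 14 mm high).
- catch (a joint): Travel of the catch along the grinder's +y, m: about 0 out (start 0 to 0.006), 0.025 fully in against its stop. Stiff (friction 7 N, damping 20 N per m/s); it stays where it is left.
- pack: Black cordless-tool battery pack, 75 x 115 x 60 mm, loose; origin under its centre. Leave it alone.
- tape: Roll of brown tape, 96 mm outer diameter, 48 mm high, loose; origin under its centre. Leave it alone.
- socket: Steel socket, 28 mm diameter, 50 mm high, standing loose; origin under its centre. Leave it alone.
- wrench: Steel wrench lying loose; origin under its middle, x along it. Leave it alone.
- driver: Screwdriver with orange handle lying loose; origin under its middle, x along it. Leave it alone.
- oil: Small white oil bottle, 60 mm diameter, 130 mm high, loose; origin under its centre. Leave it alone.
- can: Steel can with orange label, 66 mm diameter, 110 mm high, loose; origin under its centre. Leave it alone.

How it is judged (in metres and radians):
On the way, in this order (a step that is already met when the one before it is completed fails the run):
1. the yellow catch is pushed fully in (value of joint catch above 0.022 m), for 0.1 s.
2. the carriage is pushed in to its end stop (value of joint carriage above 0.07 m), for 0.05 s.
3. let go, the carriage has come back to mid travel and rests on the stop pin (value of joint carriage between 0.035 and 0.045 m and contact force between the fingers and grinder below 0.1 N), for 0.2 s.
At the end, for the whole second after the job is handed in: The carriage rests, let go, at 0.035 to 0.045 m of travel; the catch is in (over 0.021 m); none of the other things has moved more than 25 mm (value of joint carriage between 0.035 and 0.045 m and velocity of joint carriage between -0.003 and 0.003 m/s and value of joint catch above 0.021 m and not (distance of any of pack, tape, socket, wrench, driver, oil, can from where it was at the start of the episode above 0.025 m)); the robot touches nothing.
It fails at once if another thing on the bench is lifted, carried or pushed more than 25 mm (distance of any of pack, tape, socket, wrench, driver, oil, can from where it was at the start of the episode above 0.025 m).
It also fails if it takes over 48 s, if anything falls off the work surface, if the arm or the gripper's body presses on something with over 40 N, if the wrist force passes 120 N, or if a joint passes its speed limit or range.

### The arm

A 6-joint arm with a two-finger parallel gripper is mounted at the origin on the work surface. World frame = base frame: x ahead of the robot, y to its left, z up, the work surface at z = 0. Lengths are in m, angles in degrees, forces in N, time in s.
With the tool pointing down it reaches from about 0.3 to 0.75 m from the base axis. Payload 8.5 kg.
Tool frame: the origin (TCP) lies between the finger pads; the fingertips stand 17 mm ahead of it and the grasp point (between the pads) lies 2 mm behind it (env.tip_reach is the distance from the TCP to the fingertips, in m); z points along the fingers, y is the line along which they close (so a half turn about z gives the same grasp; the last joint's range is limited). The gripper opens to 85 mm and grips with 20 to 120 N. Pads are 22 mm wide; open, the fingers measure 114 mm over their backs; the gripper's body (76 mm by 85 mm) begins 54 mm behind the grasp point. The pads swing forward as they close: fully open they stand 13 mm farther back than shut.
Start: joints at [56.648, 21.807, 74.336, -0, 83.858, -12.336], TCP at [0.197, 0.513, 0.248] pointing down, gripper open.
Joint ranges: [-178.18, 178.18], [-50.72, 133.34], [12.68, 142.11], [-81.47, 261.47], [9.98, 163.14], [-165.26, 165.26]. Speed limits (degrees/s): [136.94, 136.94, 180, 180, 180, 180].

### API

Orientations are given as a 3x3 rotation matrix whose columns are the frame's x, y, z axes.
In Python, from rig import env, viewer gives the robot as it stands.
- The arm moves only by the tool move_arm, never from a script. Its argument "motion" is a list of rows, each a list of 2 entries, a list of its own where there are three numbers: the shift along the tool's x, y, z normalised to -1 to 1, where 1 is 50 mm, then the turn, a rotation vector about the tool's x, y, z normalised to -1 to 1, where 1 is 8 degrees. A call has 1 to 20 rows; each row shifts and turns the commanded pose from where the row before left it, along the tool's axes as they then stand; what a row does not reach is not made up. A row lasts 1/10 s, in which the tool goes at most 50 mm and 8.59 degrees, less where a joint would pass 70% of its speed; a pose out of reach is approached as far as the arm can. A call with a number of a shift or a turn outside -1 to 1 is refused whole. A call with a gripper value outside its range is refused whole. "claw" is the closure, from 0 (fully open) to 1 (shut), set as the call begins (left out, the last holds). The fingers move at their own pace and stop on an object; "force" is the grip in N (left out, the last holds). Time passes only in rows, so rows that do not move let the fingers close. It gives the time, the measured TCP pose, the force, the opening and the grip force at its end, in the units of the state.
- env.observe(): the state, without advancing time (a new reading comes with each control period).
- viewer.get_image(name): name is "side" or "top" or "wrist"; returns a dict with "frame" (384x512x3 uint8, red, green, blue), "depth" (384x512 float32, m along the optical axis (not along the pixel's ray), 0 where there is no reading), "fx", "fy", "cx", "cy" (pixels), "k1" (the pictures are not rectified: a ray, as slopes to the right and down, at radius r is drawn at 1 + k1 r^2 times it, then the intrinsics apply), "eye" and "attitude" of the camera in the world; the wrist camera has in their place "T_tool_cam" (4x4, takes a point from camera to tool coordinates, whose origin is the TCP and whose axes are the flange's). Camera axes: x right, y up, looking along -z (the intrinsics and any distortion apply to the point x, -y, -z); pixel columns grow to the right and rows downward; lengths in m; the calibration is good to about 2 mm. A picture is of the moment at which its call begins: read the wrist's pose just before it.
- env.close_job(): hands the job in; it is judged then, once.
The state is a dict: "time_s": time; "q": joint angles; "qvel": joint speeds; "joint_efforts": joint torques, N m; "position": TCP position; "tool_rot": TCP orientation; "ft_force": force on the tool from outside, world axes, zero at the start; "wrist_torque": the same for the moment, N m; "grip_width": finger opening in m; "gripper_force": force on a finger pad.
Only numpy, scipy, OpenCV 4.12 (cv2) and the standard library are available. Lean on these libraries where they do the work, as an engineer would, in place of code of your own. Each camera call takes 0.05 s, during which the arm holds its last target. There are 200 camera calls.

## Working session

There is one attempt and no reset: what is moved stays moved. The work goes in short steps, Python scripts to look and compute and a tool call to move; the robot and the scene stay as the last step left them, time stands still between calls to the robot, and variables do not carry over. Pictures are saved under pics/ and viewed, at most 10 in all, crops included, and the job is handed in when it is done.

Besides the shell and the picture viewer there is one more tool, called after "Request:" in YAML: its name, and indented under it one key for each argument. move_arm: Moves the arm, as the interface text tells. Scaled input: -1 to 1 covers 50 mm each way for a shift and 8 degrees each way for a turn. Its arguments: {"type":"object","properties":{"motion":{"type":"array","items":{"type":"array"}},"claw":{"type":"number"},"force":{"type":"number"}},"required":["motion"]}

```bash
mkdir -p pics; ls; cat > h.py <<'E'
import numpy as np, cv2
from rig import env, viewer
def world(im, name):
    """per-pixel world points from depth (fixed cams)"""
    h,w=im["depth"].shape
    u,v=np.meshgrid(np.arange(w),np.arange(h))
    K=np.array([[im["fx"],0,im["cx"]],[0,im["fy"],im["cy"]],[0,0,1.]])
    p=cv2.undistortPoints(np.stack([u,v],-1).reshape(-1,1,2).astype(np.float64),K,np.array([im["k1"],0,0,0.])).reshape(h,w,2)
    d=im["depth"]
    c=np.stack([p[...,0]*d,-p[...,1]*d,-d],-1)
    if name=="wrist":
        T=np.array(im["T_tool_cam"]); s=env.observe()
        c=c@T[:3,:3].T+T[:3,3]
        return c@np.array(s["tool_rot"]).T+np.array(s["position"])
    return c@np.array(im["attitude"]).T+np.array(im["eye"])
E
python3 - <<'E'
from h import *
print(env.observe())
ims={}
for n in("top","side"):
    im=viewer.get_image(n); P=world(im,n)
    cv2.imwrite(f"pics/{n}0.png",cv2.cvtColor(im["frame"],cv2.COLOR_RGB2BGR))
    np.savez(f"{n}0.npz",f=im["frame"],P=P,d=im["depth"])
    print(n,im["eye"],im["attitude"],im["fx"],im["k1"])
    hsv=cv2.cvtColor(im["frame"],cv2.COLOR_RGB2HSV)
    for c,lo,hi in(("red",(0,150,60),(6,255,255)),("red2",(172,150,60),(180,255,255)),("yellow",(22,130,80),(34,255,255)),("blue",(100,120,40),(125,255,255))):
        m=cv2.inRange(hsv,lo,hi); k,l,st,ce=cv2.connectedComponentsWithStats(m)
        for i in range(1,k):
            if st[i,4]>40:
                q=P[(l==i)&(im["depth"]>0)]
                print(n,c,st[i],ce[i].round(),np.percentile(q,[2,50,98],axis=0).round(3).tolist() if len(q) else None)
E
```

```text
pics
{'time_s': 0.0, 'q': array([ 5.66496353e+01,  2.18424921e+01,  7.43850500e+01, -9.64990475e-04,
        8.38570272e+01, -1.23348599e+01]), 'qvel': array([-0.04621352, -0.10993766,  0.11067004,  0.04110687,  0.07643519,
       -0.11036457]), 'joint_efforts': array([-9.16184254e-04, -4.48458731e+01, -2.31280017e+01, -2.82376577e-04,
        4.72740692e-03,  1.00219148e-05]), 'position': array([0.19709068, 0.51319124, 0.24769593]), 'tool_rot': array([[-9.33483946e-01,  3.58618301e-01, -7.97461639e-04],
       [ 3.58619063e-01,  9.33483168e-01, -1.24215674e-03],
       [ 2.98956877e-04, -1.44551832e-03, -9.99998911e-01]]), 'ft_force': array([ 0.85991102, -0.07439683, -0.40614053]), 'wrist_torque': array([-0.00558927, -0.03367916,  0.00186308]), 'gripper_force': 0.0, 'grip_width': 0.08549388434880976}
top [0.41018812 0.09492608 1.12609437] [[-0.02584507  0.98545188 -0.16797805]
 [-0.99962555 -0.02698746 -0.00452113]
 [-0.00898866  0.1677983   0.98578037]] 362.3180972278045 -0.03305949832337205
top red [  22  120   66   57 2383] [ 56. 150.] [[0.644, 0.657, -0.001], [0.718, 0.699, 0.12
[... 2662 characters left out ...]
]
side blue [282 217  24   6  68] [294. 220.] [[0.632, -0.031, 0.01], [0.665, -0.018, 0.013], [0.694, -0.009, 0.015]]
side blue [205 218  50  36 843] [223. 237.] [[0.415, -0.06, 0.01], [0.458, -0.005, 0.014], [0.515, 0.072, 0.017]]
side blue [281 220  82  23 589] [320. 233.] [[0.6, -0.132, 0.008], [0.701, -0.096, 0.014], [0.814, -0.067, 0.017]]
side blue [282 222  25   5  41] [294. 224.] [[0.624, -0.046, 0.009], [0.661, -0.033, 0.012], [0.689, -0.025, 0.016]]
side blue [260 238   9  11  41] [263. 241.] [[0.532, -0.082, 0.011], [0.545, -0.059, 0.014], [0.562, -0.051, 0.02]]
side blue [ 462  315   50   69 2276] [493. 346.] [[0.659, -0.629, 0.157], [0.683, -0.578, 0.179], [0.75, -0.541, 0.181]]
```

```bash
python3 - <<'E'
from h import *
a=cv2.imread("pics/top0.png")[90:300,200:440]; cv2.imwrite("pics/topc.png",cv2.resize(a,None,fx=2.8,fy=2.8,interpolation=cv2.INTER_CUBIC))
a=cv2.imread("pics/side0.png")[150:300,170:410]; cv2.imwrite("pics/sidec.png",cv2.resize(a,None,fx=3,fy=3,interpolation=cv2.INTER_CUBIC))
d=np.load("top0.npz");P=d["P"]
hsv=cv2.cvtColor(d["f"],cv2.COLOR_RGB2HSV)
def fit(m,zlo,zhi):
    q=P[m&(P[...,2]>zlo)&(P[...,2]<zhi)][:,:2]
    r=cv2.minAreaRect(q.astype(np.float32)*1000); return r
m=cv2.inRange(hsv,(0,150,60),(6,255,255))>0; z=np.zeros_like(m); z[205:235,270:315]=1
print("red",fit(m&z,.06,.09))
m=cv2.inRange(hsv,(22,130,80),(34,255,255))>0; z=np.zeros_like(m); z[185:225,330:360]=1
print("yel",fit(m&z,.065,.09))
m=cv2.inRange(hsv,(100,120,40),(125,255,255))>0; z=np.zeros_like(m); z[100:250,260:340]=1
q=P[m&z&(abs(P[...,2]-.014)<.006)][:,:2]*1000
# exclude bracket: report hull
print("hull",cv2.convexHull(q.astype(np.float32)).reshape(-1,2).round().tolist())
E
```

```text
red ((488.9513854980469, 8.693016052246094), (86.99694061279297, 11.563547134399414), 76.67227935791016)
yel ((537.00341796875, -150.24716186523438), (8.064300537109375, 47.34324645996094), 75.75343322753906)
hull [[845.0, -13.0], [833.0, -9.0], [786.0, 3.0], [725.0, 17.0], [495.0, 72.0], [480.0, 76.0], [450.0, 83.0], [444.0, 83.0], [441.0, 83.0], [437.0, 71.0], [431.0, 44.0], [424.0, 17.0], [417.0, -11.0], [414.0, -26.0], [414.0, -32.0], [413.0, -35.0], [413.0, -38.0], [508.0, -140.0], [818.0, -135.0]]
```

View pics/topc.png

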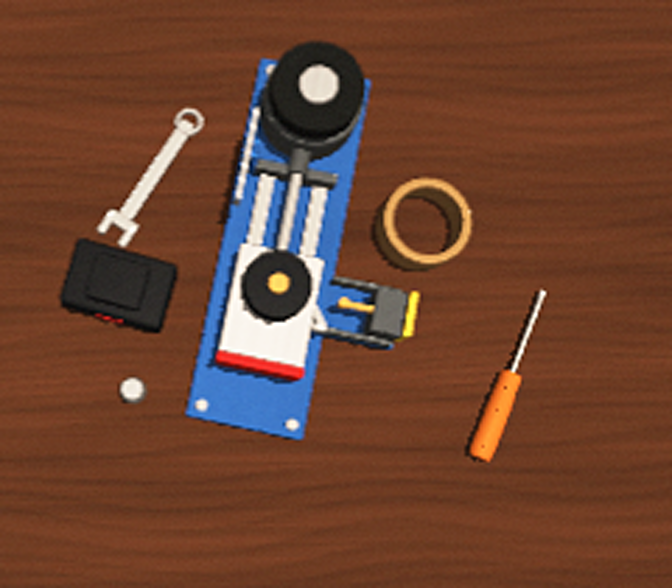

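View pics/side0.png

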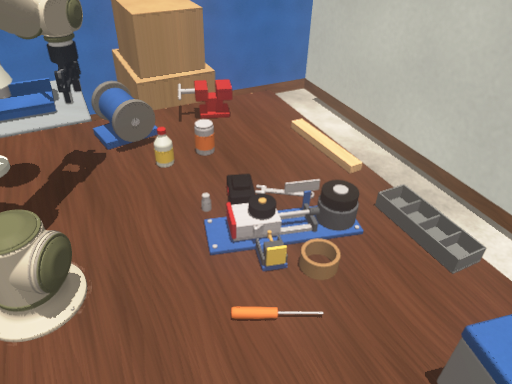

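View pics/top0.png

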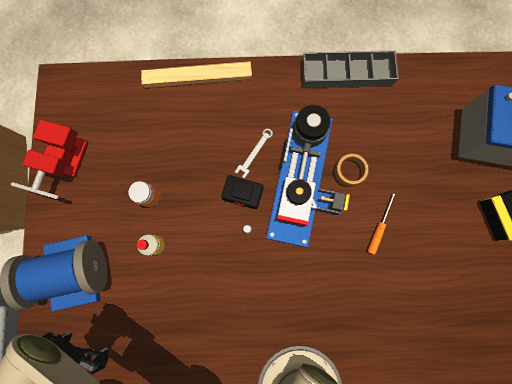

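Top view: the grinder runs from (285,245) to (310,110), about −13.5° from world x. The red face is at (292,220), the yellow pad at (346,202), the tape at (351,168) and the driver at (385,225). The side view agrees, and the base-plate corners match the given sizes. I'll turn the tool and go above the catch.

Request:
move_arm:
  motion:
    - [[0,0,0],[0,0,0.94]]
    - [[0,0,0],[0,0,0.94]]
    - [[0,0,0],[0,0,0.94]]
    - [[0,0,0],[0,0,0.94]]
    - [[0,0,0],[0,0,0.94]]
    - [[0,0,0],[0,0,0.94]]
    - [[0,0,0],[0,0,0.94]]
    - [[0,0,0],[0,0,0.94]]
    - [[0,0,0],[0,0,0.94]]
    - [[0,0,0],[0,0,0.94]]
    - [[0,0,0],[0,0,0.94]]
  claw: 1

```text
time_s: 1.2
position: [0.1971, 0.5133, 0.2479]
tool_rot: [[0.243, 0.97, -0.001], [0.97, -0.243, -0.001], [-0.001, -0.0, -1.0]]
ft_force: [0.6, 0.4, 0.7]
grip_width: -0.0003
gripper_force: 0.0
```

Request:
move_arm:
  motion:
    - [[-0.73,0.57,0],[0,0,0]]
    - [[-0.73,0.57,0],[0,0,0]]
    - [[-0.73,0.57,0],[0,0,0]]
    - [[-0.73,0.57,0],[0,0,0]]
    - [[-0.73,0.57,0],[0,0,0]]
    - [[-0.73,0.57,0],[0,0,0]]
    - [[-0.73,0.57,0],[0,0,0]]
    - [[-0.73,0.57,0],[0,0,0]]
    - [[-0.73,0.57,0],[0,0,0]]
    - [[-0.73,0.57,0],[0,0,0]]
    - [[-0.73,0.57,0],[0,0,0]]
    - [[-0.73,0.57,0],[0,0,0]]
    - [[-0.73,0.57,0],[0,0,0]]
    - [[-0.73,0.57,0],[0,0,0]]
    - [[-0.73,0.57,0],[0,0,0]]
    - [[-0.73,0.57,0],[0,0,0]]
    - [[-0.73,0.57,0],[0,0,0]]
    - [[0,0,0],[0,0,0]]
    - [[0,0,0],[0,0,0]]

```text
time_s: 3.1
position: [0.5204, -0.2048, 0.2475]
tool_rot: [[0.239, 0.971, -0.001], [0.971, -0.239, 0.001], [0.001, -0.002, -1.0]]
ft_force: [-0.3, 1.1, -0.4]
grip_width: 0.0002
gripper_force: 0.0
```

```bash
cat > look.py <<'E'
from h import *
import sys
o=np.array([483.6,10.]);t=np.radians(-13.5);R=np.array([[np.cos(t),-np.sin(t)],[np.sin(t),np.cos(t)]])
def loc(q): return (np.asarray(q)[...,:2]*1000-o)@R
if __name__=="__main__":
    s=env.observe(); im=viewer.get_image("wrist"); P=world(im,"wrist")
    cv2.imwrite(f"pics/{sys.argv[1]}.png",cv2.cvtColor(im["frame"],cv2.COLOR_RGB2BGR))
    print("tcp loc",loc(s["position"]),s["position"],env.tip_reach)
    hsv=cv2.cvtColor(im["frame"],cv2.COLOR_RGB2HSV)
    for c,lo,hi in(("red",(0,150,60),(6,255,255)),("yellow",(24,130,60),(34,255,255)),("orange",(8,180,100),(16,255,255))):
        k,l,st,ce=cv2.connectedComponentsWithStats(cv2.inRange(hsv,lo,hi))
        for i in range(1,k):
            if st[i,4]>60:
                q=P[(l==i)&(im["depth"]>0)]; 
                if len(q)<20: continue
                L=np.c_[loc(q),q[:,2]*1000]
                print(c,st[i],"loc pct",np.percentile(L,[3,50,97],axis=0).round().tolist())
                tp=q[q[:,2]>np.percentile(q[:,2],97)-.006]
                r=cv2.minAreaRect((tp[:,:2]*1000).astype(np.float32)); print("  top rect",r, "loc c",loc(np.array(r[0])/1000))
E
python3 look.py w1
```

```text
tcp loc [  85.89444926 -200.32763132] [ 0.52035562 -0.20484422  0.24747441] 0.017
red [171   0  19  43 301] loc pct [[1.0, -47.0, 50.0], [6.0, -35.0, 79.0], [10.0, -20.0, 81.0]]
  top rect ((480.9427795410156, -23.174352645874023), (29.047935485839844, 9.5910005569458), 78.24412536621094) loc c [  5.16059758 -32.87805844]
yellow [240 129  43   6 203] loc pct [[68.0, -146.0, 76.0], [88.0, -144.0, 78.0], [110.0, -142.0, 79.0]]
  top rect ((535.6859130859375, -150.6487274169922), (5.254398345947266, 45.53616714477539), 74.90406799316406) loc c [  88.14947579 -144.05077536]
```

View pics/w1.png

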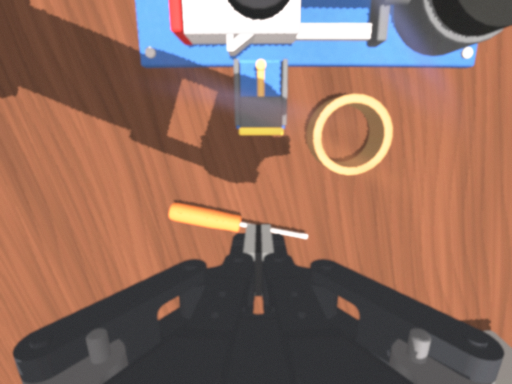

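The wrist view shows the yellow pad's outer edge at (262,132), local y about −147, with the driver's shaft at (270,228). I'll check the driver's clearance before descending.

```bash
python3 - <<'E'
from look import *
d=np.load("top0.npz");P=d["P"]
for n,(v0,v1,u0,u1) in dict(driver=(190,258,360,400),tape=(150,190,330,370)).items():
    p=P[v0:v1,u0:u1]; q=p[(p[...,2]>.012)]; L=loc(q)
    r=cv2.minAreaRect(L.astype(np.float32)); print(n,cv2.boxPoints(r).round().tolist(),L.min(0),L.max(0),q[:,2].max())
    for x in (60,75,90,105,120):
        s=L[abs(L[:,0]-x)<8]; print(x, s[:,1].max() if len(s) else None)
E
```

```text
driver [[-209.0, -15.0], [38.0, -377.0], [156.0, -296.0], [-91.0, 65.0]] [ -91.20910541 -297.14913227] [154.98974322  65.44190326] 1.1260943671421115
60 -262.75676797205165
75 -275.09504402058775
90 -277.09873537203885
105 -282.341795152259
120 -284.4098414958794
tape [[-137.0, -17.0], [219.0, -213.0], [264.0, -130.0], [-91.0, 65.0]] [ -91.20910541 -195.37600885] [246.71558319  65.44190326] 1.1260943671421115
60 None
75 None
90 None
105 None
120 None
```

Request:
move_arm:
  motion:
    - [[0,0.04,0.75],[0,0,0]]
    - [[0,0,0.75],[0,0,0]]
    - [[0,0,0.75],[0,0,0]]
    - [[0,0,0.75],[0,0,0]]
    - [[0,0,0.75],[0,0,0]]
    - [[0,0,0],[0,0,0]]
    - [[0.3,0,0],[0,0,0]]
    - [[0.3,0,0],[0,0,0]]
    - [[0.1,0,0],[0,0,0]]
    - [[0,0,0],[0,0,0]]

```text
time_s: 4.15
position: [0.5315, -0.1697, 0.0622]
tool_rot: [[0.235, 0.972, 0.002], [0.972, -0.235, -0.001], [-0.001, 0.002, -1.0]]
ft_force: [-0.9, -0.5, -0.5]
grip_width: -0.0002
gripper_force: 0.0
```

Request:
move_arm:
  motion:
    - [[0.1,0,0],[0,0,0]]
    - [[0.1,0,0],[0,0,0]]
    - [[0.1,0,0],[0,0,0]]
    - [[0.1,0,0],[0,0,0]]
    - [[0.1,0,0],[0,0,0]]
    - [[0,0,0],[0,0,0]]

```text
time_s: 4.75
position: [0.5369, -0.1473, 0.0615]
tool_rot: [[0.238, 0.971, 0.001], [0.971, -0.238, -0.002], [-0.002, 0.001, -1.0]]
ft_force: [-1.7, -3.5, 2.3]
grip_width: 0.0001
gripper_force: 1.7
```

Request:
move_arm:
  motion:
    - [[0.1,0,0],[0,0,0]]
    - [[0.1,0,0],[0,0,0]]
    - [[0,0,0],[0,0,0]]

```text
time_s: 5.05
position: [0.5377, -0.1446, 0.0616]
tool_rot: [[0.237, 0.971, -0.003], [0.971, -0.237, -0.014], [-0.014, 0.0, -1.0]]
ft_force: [-18.3, -45.4, 2.4]
grip_width: -0.0002
gripper_force: 23.8
```

Request:
move_arm:
  motion:
    - [[0.08,0,0],[0,0,0]]
    - [[0,0,0],[0,0,0]]

```text
time_s: 5.25
position: [0.5378, -0.1445, 0.0618]
tool_rot: [[0.237, 0.971, -0.005], [0.971, -0.238, -0.02], [-0.02, 0.0, -1.0]]
ft_force: [-27.1, -64.8, 2.2]
grip_width: -0.0001
gripper_force: 34.8
```

Over 70 N with no further motion, so the catch is against its stop. Back off and check.

Request:
move_arm:
  motion:
    - [[-0.36,0,0],[0,0,0]]
    - [[-0.5,0,0],[0,0,0]]
    - [[-0.5,0,0],[0,0,0]]
    - [[0,0,-0.8],[0,0,0]]
    - [[0,0,-0.8],[0,0,0]]
    - [[0,0,-0.8],[0,0,0]]
    - [[0,0,-0.8],[0,0,0]]
    - [[0,0,0],[0,0,0]]
    - [[0,0,0],[0,0,0]]

```text
time_s: 6.15
position: [0.5239, -0.199, 0.2212]
tool_rot: [[0.238, 0.971, 0.001], [0.971, -0.238, -0.0], [-0.0, 0.001, -1.0]]
ft_force: [-0.7, 0.5, -0.2]
grip_width: -0.0001
gripper_force: 0.0
```

```bash
python3 look.py w2; python3 -c "
from h import *
print(env.observe()['ft_force'])"
```

```text
tcp loc [  87.97093073 -193.79606373] [ 0.52389949 -0.19897787  0.22124695] 0.017
red [159   0  23  43 420] loc pct [[0.0, -48.0, 50.0], [5.0, -38.0, 78.0], [10.0, -24.0, 80.0]]
  top rect ((480.1526184082031, -25.494300842285156), (24.31981658935547, 10.1747407913208), 76.14240264892578) loc c [  4.93384981 -35.31836573]
[ 0.08136644 -0.0360748   0.05060581]
```

View pics/w2.png

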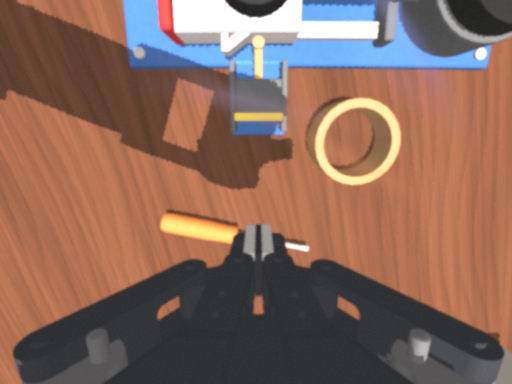

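The pad is in: it has moved to row 117, the blue bracket end shows outside it, and the pin reaches the carriage tooth at (258,40). The other things are unmoved. Now for the carriage: turn and stage in front of the red plate.

Request:
move_arm:
  motion:
    - [[0,0,0],[0,0,-0.94]]
    - [[0,0,0],[0,0,-0.94]]
    - [[0,0,0],[0,0,-0.94]]
    - [[0,0,0],[0,0,-0.94]]
    - [[0,0,0],[0,0,-0.94]]
    - [[0,0,0],[0,0,-0.94]]
    - [[0,0,0],[0,0,-0.94]]
    - [[0,0,0],[0,0,-0.94]]
    - [[0,0,0],[0,0,-0.94]]
    - [[0,0,0],[0,0,-0.94]]
    - [[0,0,0],[0,0,-0.94]]
    - [[0,0,0],[0,0,-0.94]]

```text
time_s: 7.4
position: [0.5235, -0.1987, 0.219]
tool_rot: [[-0.974, 0.228, -0.003], [0.228, 0.974, 0.002], [0.003, 0.001, -1.0]]
ft_force: [-0.1, 0.3, -0.4]
grip_width: 0.0001
gripper_force: 0.0
```

Request:
move_arm:
  motion:
    - [[0.48,0.65,0],[0,0,0]]
    - [[0.48,0.65,0],[0,0,0]]
    - [[0.48,0.65,0],[0,0,0]]
    - [[0.48,0.65,0],[0,0,0]]
    - [[0.48,0.65,0],[0,0,0]]
    - [[0.48,0.65,0],[0,0,0]]
    - [[0,0,0],[0,0,0]]
    - [[0,0,0],[0,0,0]]

```text
time_s: 8.2
position: [0.429, 0.0246, 0.22]
tool_rot: [[-0.973, 0.232, -0.002], [0.232, 0.973, 0.0], [0.002, -0.0, -1.0]]
ft_force: [1.0, -0.9, 0.6]
grip_width: -0.0001
gripper_force: 0.0
```

```bash
python3 -c "
from look import *
s=env.observe(); print(loc(s['position']),s['position'],s['q'].round(1))"
```

```text
[-56.48319418   1.47922581] [0.42902276 0.02462409 0.22002542] [-12.6  11.3  94.8  -0.   74.  -89.2]
```

Request:
move_arm:
  motion:
    - [[0,0,0.79],[0,0,0]]
    - [[0,0,0.79],[0,0,0]]
    - [[0,0,0.79],[0,0,0]]
    - [[0,0,0.79],[0,0,0]]
    - [[0,0,0],[0,0,0]]
    - [[-0.4,0,0],[0,0,0]]
    - [[-0.4,0,0],[0,0,0]]
    - [[-0.2,0,0],[0,0,0]]
    - [[-0.2,0,0],[0,0,0]]
    - [[-0.2,0,0],[0,0,0]]
    - [[-0.2,0,0],[0,0,0]]
    - [[-0.2,0,0],[0,0,0]]
    - [[0,0,0],[0,0,0]]

```text
time_s: 9.5
position: [0.516, 0.0027, 0.0637]
tool_rot: [[-0.972, 0.234, -0.004], [0.234, 0.972, 0.0], [0.004, -0.0, -1.0]]
ft_force: [-9.2, -0.8, 5.4]
grip_width: 0.0
gripper_force: 4.2
```

Request:
move_arm:
  motion:
    - [[-0.2,0,0],[0,0,0]]
    - [[-0.2,0,0],[0,0,0]]
    - [[-0.2,0,0],[0,0,0]]
    - [[0,0,0],[0,0,0]]

```text
time_s: 9.9
position: [0.5447, -0.0042, 0.0636]
tool_rot: [[-0.972, 0.234, -0.005], [0.234, 0.972, 0.001], [0.005, -0.001, -1.0]]
ft_force: [-10.8, 0.9, 6.3]
grip_width: -0.0001
gripper_force: 5.3
```

Request:
move_arm:
  motion:
    - [[-0.12,0,0],[0,0,0]]
    - [[-0.06,0,0],[0,0,0]]
    - [[0,0,0],[0,0,0]]
    - [[0,0,0],[0,0,0]]

```text
time_s: 10.3
position: [0.55, -0.0054, 0.0636]
tool_rot: [[-0.972, 0.233, -0.012], [0.233, 0.972, 0.002], [0.012, -0.001, -1.0]]
ft_force: [-24.0, 1.4, 11.4]
grip_width: 0.0001
gripper_force: 11.4
```

The force jumped at the end stop. Let go and withdraw.

Request:
move_arm:
  motion:
    - [[0.1,0,0],[0,0,0]]
    - [[0.2,0,0],[0,0,0]]
    - [[0.2,0,0],[0,0,0]]
    - [[0.2,0,0],[0,0,0]]
    - [[0.2,0,0],[0,0,0]]
    - [[0.3,0,0],[0,0,0]]
    - [[0.4,0,0],[0,0,0]]
    - [[0.6,0,0],[0,0,0]]
    - [[0,0,-0.8],[0,0,0]]
    - [[0,0,-0.8],[0,0,0]]
    - [[0,0,-0.8],[0,0,0]]
    - [[0,0,0],[0,0,0]]
    - [[0,0,0],[0,0,0]]

```text
time_s: 11.6
position: [0.4481, 0.0194, 0.184]
tool_rot: [[-0.972, 0.234, 0.003], [0.234, 0.972, -0.001], [-0.003, 0.0, -1.0]]
ft_force: [-0.3, 0.5, -0.2]
grip_width: 0.0
gripper_force: 0.0
```

```bash
python3 - <<'E'
from look import *
s=env.observe(); print(loc(s['position']),s['position'],s['ft_force'])
im=viewer.get_image("side"); P=world(im,"side")
hsv=cv2.cvtColor(im["frame"],cv2.COLOR_RGB2HSV)
for c,lo,hi in(("red",(0,150,60),(6,255,255)),("yellow",(22,130,60),(34,255,255))):
    m=cv2.inRange(hsv,lo,hi)>0; m[:180]=0; m[300:]=0; m[:,:190]=0
    q=P[m&(im["depth"]>0)]; L=np.c_[loc(q),q[:,2]*1000]; L=L[L[:,2]>60]
    print(c,len(L),np.percentile(L,[5,50,95],axis=0).round())
a=cv2.cvtColor(im["frame"],cv2.COLOR_RGB2BGR)[100:340,130:410]; cv2.imwrite("pics/s2.png",cv2.resize(a,None,fx=2.4,fy=2.4))
E
```

```text
[-36.70334483   0.88465547] [0.44811729 0.01942844 0.18399494] [-0.28663977  0.45996676 -0.24152167]
red 113 [[ 38. -47.  64.]
 [ 42. -13.  78.]
 [ 46.  38.  80.]]
yellow 42 [[  67. -127.   73.]
 [  87. -124.   77.]
 [ 106. -121.   80.]]
```

View pics/s2.png

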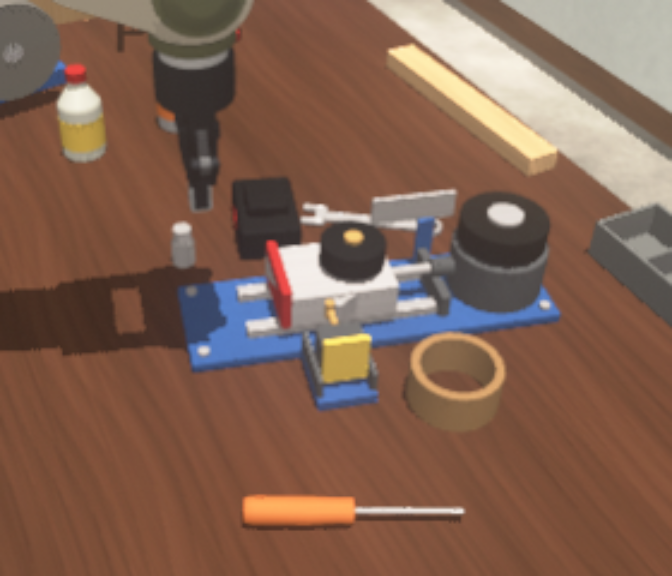

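The picture shows the red plate at mid travel (crop (278,285), face at local x about 38–40 mm). The catch is in, with the pad at crop (345,358), and nothing else has moved. The arm is clear.

```bash
python3 -c "
from rig import env
print(env.close_job())"
```

```text
the job is handed in; nothing more can be done
None
```

I pushed the catch fully in and the carriage to its end stop. On release it stayed latched at about 40 mm, with nothing else visibly moved, and I handed the job in; no verdict came back.

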